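Show the packer where the forgotten pawn goes

TASK

The red pawn was left behind in the upturned box lid. Show the packer where it belongs: with the fingers pointing straight down, point at the red pawn from a few centimetres above it and hold still for two seconds, then point in the same way at the one empty pocket of the game box for two seconds, and finish still pointing at that pocket. Only point: touch nothing and leave every piece where it is.

Things in the scene. Friction and masses are not known exactly. Their poses are not given: they have to be found in the camera images.
- red_pawn_top (a point): Top of the red pawn's round head, on its axis, 41 mm above the table. The pawn stands upright somewhere on the floor of the upturned lid (lid walls 40 mm high), never against a wall; head 14 mm across.
- red_pawn: Red pawn, 23 mm across the foot, 38 mm tall, standing upright in the lid; origin at the centre of its underside (3 mm above the table), z up.
- empty_pocket (a point): Centre of the mouth of the one cup in the game box that holds no pawn, level with its rim, 30 mm above the table. The box holds six equal square grey cups (pockets), 47 mm from centre to centre, 43 mm wide inside, 25 mm deep; the other five hold a pawn each, whose heads rise 13 mm over the rims. Which place in the box is empty varies.
- game_box: Open game carton, red outside, black inside, 190 mm along its x, 250 mm along its y, 45 mm high, fixed, on the robot's left or right. Origin at the centre of its underside. The six cups lie at x = -23.5 or 23.5 mm and y = -94.5, -47.5 or -0.5 mm; two card decks fill the +y end, tiles lie along the +x side, green houses along the -x side.
- lid: Lid of the game carton lying upside down like a tray, blue outside, cream inside, 196 mm along its x, 256 mm along its y, 40 mm high, 3 mm walls and floor; fixed to the table. Origin at the centre of its underside. It stands beside the game box, on the other side. It holds the red pawn and two white dice.
- blue_pawn: Blue plastic pawn, 23 mm across the foot, 38 mm tall, standing upright in one of the cups of the game box; origin at the centre of its underside, z up. Bystander.
- green_pawn: Green plastic pawn, 23 mm across the foot, 38 mm tall, standing upright in one of the cups of the game box; origin at the centre of its underside, z up. Bystander.
- yellow_pawn: Yellow plastic pawn, 23 mm across the foot, 38 mm tall, standing upright in one of the cups of the game box; origin at the centre of its underside, z up. Bystander.
- white_pawn: White plastic pawn, 23 mm across the foot, 38 mm tall, standing upright in one of the cups of the game box; origin at the centre of its underside, z up. Bystander.
- purple_pawn: Purple plastic pawn, 23 mm across the foot, 38 mm tall, standing upright in one of the cups of the game box; origin at the centre of its underside, z up. Bystander.
- die_a: White die, 16 mm cube, in the lid; origin at the centre of its underside. Bystander.
- die_b: White die, 16 mm cube, in the lid; origin at the centre of its underside. Bystander.
- tape_dispenser: Cream desk tape dispenser, 175 mm along its x, 74 mm wide, 122 mm high over the roll, at the left; origin at the centre of its underside. Bystander.
- tape_roll: Roll of packing tape lying flat, 110 mm across, 48 mm high, at the right; origin at the centre of its underside. Bystander.

How it is judged:
On the way, in this order (a step that is already met when the one before it is completed fails the run):
1. point at the red pawn from just above it and hold (horizontal distance between the grasp point and red_pawn_top below 0.018 m and angle between the grasp point's own z axis and vertical above 2.7 rad and height (world z) of the grasp point between 0.061 and 0.126 m), for 1.5 s.
2. point at the empty pocket from just above it and hold (horizontal distance between the grasp point and empty_pocket below 0.018 m and angle between the grasp point's own z axis and vertical above 2.7 rad and height (world z) of the grasp point between 0.05 and 0.115 m), for 1.5 s.
At the end, for the whole second after the job is handed in: The tool still points at the empty pocket: TCP within 18 mm horizontally of the pocket's centre, 20 to 85 mm above the pocket's rim (for the red pawn before it: the same above the pawn's top), tool within 25 degrees of straight down; all six pawns within 8 mm of where they stood (all of step 2 and distance of each of red_pawn, blue_pawn, green_pawn, yellow_pawn, white_pawn, purple_pawn from where it was at the start of the episode below 0.008 m); the robot touches nothing.
It fails at once if the robot touches something (contact force between any of the fingers, the arm and anything else above 0.5 N).
It fails at once if a pawn is lifted or moved (distance of any of red_pawn, blue_pawn, green_pawn, yellow_pawn, white_pawn, purple_pawn from where it was at the start of the episode above 0.008 m).
It fails at once if a bystander is moved (distance of any of die_a, die_b, tape_dispenser, tape_roll from where it was at the start of the episode above 0.01 m).
It also fails if it takes over 50 s, if anything falls off the work surface, if the arm or the gripper's body presses on something with over 40 N, if the wrist force passes 120 N, or if a joint passes its speed limit or range.

ROBOT

A 6-joint arm with a two-finger parallel gripper is mounted at the origin on the work surface. World frame = base frame: x ahead of the robot, y to its left, z up, the work surface at z = 0. Lengths are in m, angles in rad, forces in N, time in s.
With the tool pointing down it reaches from about 0.25 to 0.8 m from the base axis. Payload 8.5 kg.
Tool frame: the origin (TCP) lies between the finger pads, 19 mm behind the fingertips; this is the grasp point; z points along the fingers, y is the line along which they close (so a half turn about z gives the same grasp; the last joint's range is limited). The gripper opens to 85 mm and grips with 20 to 120 N. Pads are 22 mm wide; open, the fingers measure 114 mm over their backs; the gripper's body (76 mm by 85 mm) begins 54 mm behind the grasp point. The pads swing forward as they close: fully open they stand 13 mm farther back than shut.
Start: joints at [1.198, 0.238, -0.013, 1.319, 0, 1.571], TCP at [0.191, 0.489, 0.25] pointing down, gripper open.
Joint ranges: [-2.66, 2.66], [-1.03, 1.9], [-1.14, 1.46], [-1.82, 2.27], [-1.45, 1.34], [-3.14, 3.14]. Speed limits (rad/s): [2.22, 2.22, 2.79, 3.14, 3.14, 3.14].

INTERFACE

Orientations are given as a unit quaternion [x, y, z, w].
In Python, from station import arm, fingers, planner, read_camera, camera_model, job, boxes_of, regions_of, tip_of, status gives the robot as it stands. The module is installed in compiled form; this text tells all that it offers. Calls block until the motion is done:
- arm.move_pose(position, orientation): joint-space move of the TCP to a pose.
- arm.movel(position, frame=None, v=0.15, max_force=None): straight line of the TCP; frame=None keeps the orientation; v is the mean speed in m/s. With max_force (N) it stops when the force on the tool has changed by that much, and returns True; else False.
- arm.goto_joints(angles): joint-space move.
- fingers.open_jaws() and fingers.clamp(grasp_force=None): open the fingers fully, or close them until they stop; grasp_force is the grip in N (None keeps the last).
- arm.hold(seconds).
- planner.solve_ik(position, orientation): joint angles nearest the present ones, or None.
- read_camera(name): name is "scene" or "top"; returns the picture (480x640x3 uint8, blue, green, red); there is no depth.
- camera_model(name): a dict with "mtx" (3x3 intrinsics, pixels), "pose" (4x4, takes a point from camera to world coordinates). Camera axes: x right, y up, looking along -z (the intrinsics and any distortion apply to the point x, -y, -z); pixel columns grow to the right and rows downward; lengths in m; the calibration is good to about 2 mm. A picture is of the moment at which its call begins. camera_model takes no time and is no camera call.
A pose or a line that the arm cannot do raises arm.PlanningError and nothing moves.
- job.hand_in(): hands the job in; it is judged then, once.
Trained networks look in the newest picture that a camera, given by its name, has taken for a name from the list of things; names that differ only in an ending like _2 or _b are one class to them, and where a whole thing is asked for, a point or a joint stands for the part that bears it (a point fixed in the world has none). Each returns a list of dicts, best first, with "confidence" (0 to 1); they miss things now and then, are a little off and sometimes report something else, mostly with a low value. They report only what shows in the picture. A call takes as long as a camera call.
- boxes_of(camera, target): "at" ([x, y, z] in m, in world coordinates, good to about 4 mm: the middle of the surface that is visible of it).
- regions_of(camera, target): "pixels" (480x640 bool, what is visible of it).
- tip_of(camera, target): "at" ([x, y, z] in m, in world coordinates, good to about 4 mm: a listed point, or the origin of a listed thing).
Readings, each from a call of its own:
- status.get_t(): time.
- status.get_joint_pos(): joint angles.
- status.get_qvel(): joint speeds.
- status.get_joint_efforts(): joint torques, N m.
- status.get_ee_pos(): TCP position.
- status.get_tcp_rot(): TCP orientation.
- status.get_ft_force(): force on the tool from outside, world axes, zero at the start.
- status.get_wrist_torque(): the same for the moment, N m.
- status.get_opening(): finger opening in m.
- status.get_grip_force(): force on a finger pad.
Only numpy, scipy, OpenCV 4.12 (cv2) and the standard library are available. Lean on these libraries where they do the work, as an engineer would, in place of code of your own. Each camera call takes 0.05 s, during which the arm holds its last target. There are 200 camera calls.

## Working session

There is one attempt and no reset: what is moved stays moved. The work goes in short steps, each a Python script; the robot and the scene stay as the last script left them, time stands still between calls to the robot, and variables do not carry over. Pictures are saved under pics/ and viewed, at most 10 in all, crops included, and the job is handed in when it is done.

```bash
mkdir -p pics; python3 - <<'E'
from station import *
import cv2
for c in("scene","top"):
    cv2.imwrite(f"pics/{c}0.png",read_camera(c))
    for t in("red_pawn_top","red_pawn","empty_pocket","game_box","lid","blue_pawn","green_pawn","yellow_pawn","white_pawn","purple_pawn","tape_dispenser","tape_roll"):
        print(c,t,[(d["at"].round(3).tolist() if hasattr(d["at"],"round") else d["at"],round(d["confidence"],2)) for d in tip_of(c,t)[:3]])
    m=camera_model(c);print(m["mtx"],m["pose"])
print(status.get_t(),status.get_tcp_rot())
E
```

```text
scene red_pawn_top [([0.5111, -0.1114, 0.0441], 0.39)]
scene red_pawn [([0.5157, -0.1124, 0.0042], 0.53)]
scene empty_pocket [([0.4994, 0.2151, 0.0292], 0.92)]
scene game_box [([0.4764, 0.2204, -0.0052], 0.94)]
scene lid [([0.5026, -0.1945, 0.0046], 0.65)]
scene blue_pawn [([0.4784, 0.2223, -0.0019], 0.72), ([0.4942, 0.1737, 0.0046], 0.54)]
scene green_pawn [([0.4504, 0.2226, 0.0057], 0.52)]
scene yellow_pawn [([0.4528, 0.1323, 0.0009], 0.42)]
scene white_pawn [([0.446, 0.1797, 0.0032], 0.5), ([0.4997, 0.1253, 0.0057], 0.45)]
scene purple_pawn [([0.4501, 0.1811, 0.003], 0.6)]
scene tape_dispenser [([0.4499, 0.4808, -0.0018], 0.69), ([0.4554, 0.2212, 0.0069], 0.65)]
scene tape_roll [([0.4494, -0.4729, 0.0031], 0.76)]
[[499.7492525    0.         321.59130226]
 [  0.         499.7492525  236.51824503]
 [  0.           0.           1.        ]] [[-0.39692203 -0.7693801   0.50050691  1.07844141]
 [ 0.91779497 -0.33879144  0.2070574   0.2563166 ]
 [ 0.01026161  0.54154836  0.84060697  1.01644979]
 [ 0.          0.          0.          1.        ]]
top red_pawn_top [([0.514, -0.1129, 0.038]
[... 457 characters left out ...]
4455, 0.1366, 0.0067], 0.41)]
top white_pawn [([0.4981, 0.1267, 0.0052], 0.61)]
top purple_pawn [([0.4458, 0.1772, 0.0032], 0.55)]
top tape_dispenser [([0.4414, 0.4838, 0.0002], 0.94)]
top tape_roll [([0.4426, -0.4743, 0.0004], 0.87)]
[[512.86460696   0.         331.65321781]
 [  0.         512.86460696 237.2458778 ]
 [  0.           0.           1.        ]] [[ 2.70192618e-02  9.83330736e-01 -1.79807181e-01  2.55904780e-01]
 [-9.99623022e-01  2.74556194e-02 -6.18532668e-05 -9.33968441e-03]
 [ 4.87589530e-03  1.79741068e-01  9.83701873e-01  1.45312584e+00]
 [ 0.00000000e+00  0.00000000e+00  0.00000000e+00  1.00000000e+00]]
1.3 [ 1.85315792e-01  9.82679020e-01 -1.86860950e-05  2.70387896e-07]
```

View pics/top0.png

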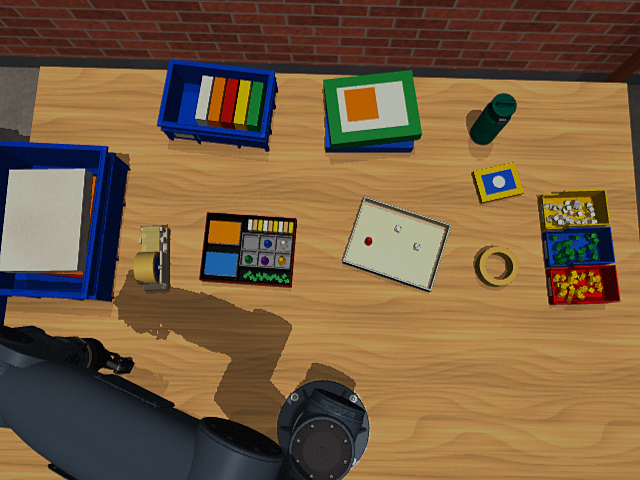

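View pics/scene0.png

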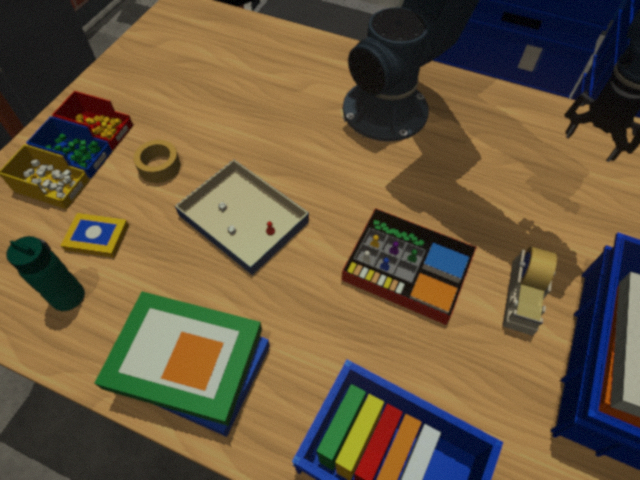

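The top view shows the red pawn in the lid at about (369,241). The box's cups hold blue (266,243), white (284,243), green (249,260), purple (267,261) and yellow (282,260), so the upper-left cup at about (250,243) is empty. This matches the networks' results. I'll check by projecting those positions into the images, then move to hover above the pawn.

```bash
python3 - <<'E'
from station import *
import numpy as np, cv2
P=np.array([.5125,-.112,.041]); E=np.array([.4973,.2171,.030])
for c in("top","scene"):
    m=camera_model(c);T=np.linalg.inv(m["pose"]);im=cv2.imread(f"pics/{c}0.png")
    for p in(P,E):
        q=T[:3,:3]@p+T[:3,3];u=m["mtx"]@(q*[1,-1,-1]);u=u[:2]/u[2];print(c,u.round(1))
        x,y=u.round().astype(int)
        k=cv2.resize(im[y-30:y+30,x-30:x+30],None,fx=6,fy=6,interpolation=0)
        cv2.drawMarker(k,tuple(int(v) for v in ((u-[x-30,y-30])+.5)*6),(255,255,0),0,14)
        row=k if p is P else np.hstack([row,k])
    cv2.imwrite(f"pics/chk_{c}.png",row)
a,b=[cv2.imread(f"pics/chk_{c}.png") for c in("top","scene")]
cv2.imwrite("pics/chk.png",cv2.resize(np.vstack([a,b]),(600,600)))
j=np.array(status.get_joint_pos()); j[0]+=np.arctan2(P[1],P[0])-np.arctan2(.489,.191)
arm.goto_joints(j)
arm.movel([P[0],P[1],.2])
print(status.get_ee_pos(),status.get_tcp_rot(),status.get_t())
E
```

```text
top [368.3 238.8]
top [251.1 241.6]
scene [269.3 223. ]
scene [403.3 269.2]
[ 0.51258172 -0.11159297  0.20029907] [ 7.78829661e-01  6.27235463e-01 -1.00878821e-04 -1.49259086e-04] 4.2083
```

View pics/chk.png

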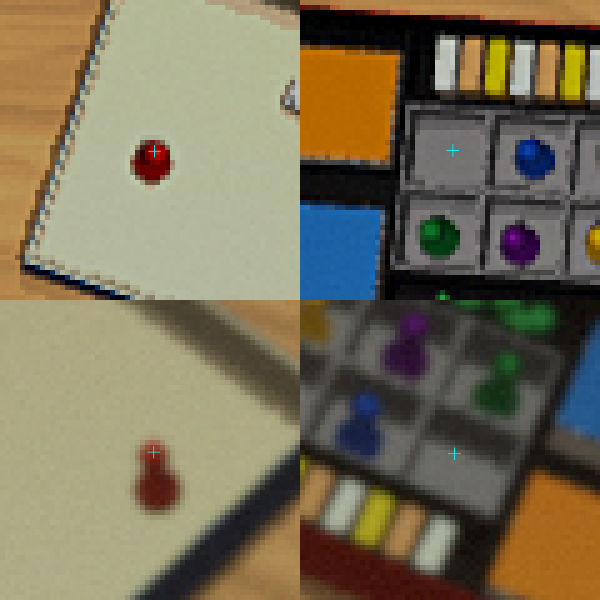

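The crops show the projected marks on the pawn's head and inside the empty cup in both views, within a few millimetres. I'll go ahead with the pointing.

```bash
python3 - <<'E'
from station import *
arm.movel([.5125,-.112,.1]); arm.hold(2.3); print(status.get_ee_pos(),status.get_t())
arm.movel([.5125,-.112,.2]); arm.movel([.4973,.2171,.2]); arm.movel([.4973,.2171,.09]); arm.hold(2.3)
print(status.get_ee_pos(),status.get_tcp_rot(),status.get_ft_force(),status.get_t())
print(job.hand_in())
E
```

```text
[ 0.51249763 -0.11201034  0.1000078 ] 7.325
[0.49729477 0.21710777 0.08998608] [ 7.79065983e-01  6.26941938e-01 -1.77878159e-05 -1.07113946e-05] [ 0.37245729 -0.06694213  0.31188253] 13.675
the job is handed in; nothing more can be done
None
```

The arm pointed straight down at the red pawn for 2.3 s, then at the empty pocket for 2.3 s, and I handed the job in at 13.7 s still pointing there; no contact was seen, but no verdict came back.

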